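# Clear the metal scrap into the scrap box and bolt its lid

### The arm

A 6-joint arm with a two-finger parallel gripper is mounted at the origin on a cart in front of the work surface, level with it; the furniture and walls round the work are solid. World frame = base frame: x ahead of the robot, y to its left, z up, the work surface at z = 0. Lengths are in m, angles in rad, forces in N, time in s.
With the tool pointing down it reaches from about 0.375 to 0.9 m from the base axis. Payload 3.1 kg.
Tool frame: the origin (TCP) lies between the finger pads; the fingertips stand 22 mm ahead of it and the grasp point (between the pads) lies 3 mm ahead of it; z points along the fingers, y is the line along which they close (so a half turn about z gives the same grasp; the last joint's range is limited). The gripper opens to 87 mm and grips with 3 to 60 N. Pads are 19 mm wide; open, the fingers measure 117 mm over their backs; the gripper's body (75 mm by 190 mm) begins 51 mm behind the grasp point.
Start: joints at [-1.476, 0.527, 1.433, -0, 1.181, -0.178], TCP at [0.168, -0.602, 0.245] pointing down, gripper open.
Joint ranges: [-3.08, 3.08], [-0.75, 2.2], [0.22, 2.44], [-1.43, 4.57], [0, 2.65], [-2.85, 2.85]. Speed limits (rad/s): [2.79, 2.79, 3.14, 3.14, 3.14, 3.14].

### API

Orientations are given as a unit quaternion [x, y, z, w].
In Python, from rig import robot gives the robot as it stands.
- The arm moves only by the tool move_arm, never from a script. Its argument "series" is text: rows parted by semicolons, each of 6 numbers parted by spaces: the shift along the tool's x, y, z in mm, then the turn, a rotation vector about the tool's x, y, z in degrees. In form: dx dy dz ax ay az; .... A call has 1 to 8 rows; each row is the pose to reach, as a shift and turn from the pose commanded when the call began, along the tool's axes at that moment; what a row does not reach only later rows make up. A row lasts 1/12 s, in which the tool goes at most 41.7 mm and 7.16 degrees, less where a joint would pass 70% of its speed; a pose out of reach is approached as far as the arm can. A call with a gripper value outside its range is refused whole. "jaw" is the opening, from 0 (shut) to 1 (fully open), set as the call begins (left out, the last holds). The fingers move at their own pace and stop on an object; "newtons" is the grip in N (left out, the last holds). Time passes only in rows, so rows that repeat a pose let the fingers close. It gives the time, the measured TCP pose, the force, the opening and the grip force at its end, in the units of the state.
- robot.get_obs(): the state, without advancing time (a new reading comes with each control period).
- robot.camera(name): name is "side" or "top"; returns a dict with "img" (480x640x3 uint8, red, green, blue), "mtx" (3x3 intrinsics, pixels), "world_to_cam" (4x4, takes a point from world to camera coordinates). Camera axes: x right, y down, z forward; pixel columns grow to the right and rows downward; lengths in m; the calibration is good to about 2 mm. A picture is of the moment at which its call begins. There is no depth.
- robot.hand_in(): hands the job in; it is judged then, once.
Trained networks look in a picture, given as the dict that the camera call returned (one of the last four; its "shot" number tells which), for a name from the list of things; names that differ only in an ending like _2 or _b are one class to them, and where a whole thing is asked for, a point or a joint stands for the part that bears it (a point fixed in the world has none). Each returns a list of dicts, best first, with "p" (0 to 1); they miss things now and then, are a little off and sometimes report something else, mostly with a low value. They report only what shows in the picture. A call takes as long as a camera call.
- robot.search_frame(picture, thing): "xyz" ([x, y, z] in m, in world coordinates, good to about 4 mm: the middle of the surface that is visible of it).
- robot.tip_of(picture, thing): "xyz" ([x, y, z] in m, in world coordinates, good to about 4 mm: a listed point, or the origin of a listed thing).
The state is a dict: "time": time; "q": joint angles; "joint_velocities": joint speeds; "joint_torque": joint torques, N m; "position": TCP position; "tool_rot": TCP orientation; "ft_force": force on the tool from outside, world axes, zero at the start; "moment": the same for the moment, N m; "grip_width": finger opening in m; "grip_force": force on a finger pad.
Only numpy, scipy, OpenCV 4.12 (cv2) and the standard library are available. Lean on these libraries where they do the work, as an engineer would, in place of code of your own. Each camera call takes 0.05 s, during which the arm holds its last target. There are 200 camera calls.

### The job

Clear the three metal offcuts (the long slotted-profile, the short U-channel and the round tube) off the mat into the open scrap box, leaving the tools and other things on the bench where they are. Then shut the box's lid and secure it: slide the bolt fully across through the staple on the lid and fold the bolt's handle down into its notch.

Things in the scene. Friction and masses are not known exactly. Their poses are not given: they have to be found in the camera images.
- scrap_box: Stainless steel scrap box, fixed on the mat, 200 (x) x 280 (y) x 100 mm high, walls 4 mm, inner floor 7 mm up. Origin: centre of its underside; at yaw 0 x points away from the robot, y to its left. Its top is a fixed deck at y = -140 to -10 mm (z = 100 mm) that carries the bolt; the rest is the mouth, closed by the lid. The inside runs on under the deck.
- box_mouth (a point): Centre of the open mouth, at the rim: x = 0, y = +63, z = 100 mm of the box. The mouth is 192 mm along the box's x and 146 mm along its y, so the 150 mm offcut goes in only along x.
- lid (a joint): Lid angle, rad: 0 shut, 1.57 upright, stop at 2.1; starts open, leaning outwards (1.75 to 1.95). Plate 200 x 157 x 4 mm, 0.35 kg, top at z = 104 mm when shut. The hinge is on the left rim, so it is shut by pushing its outer face to the right. Stiff damped hinge: stays put within 0.3 rad of upright; below about 1.1 rad it sinks shut by itself in 1 to 2 s.
- lid_hinge (a point): Middle of the lid's hinge line, which runs along the box's x at y = +143, z = 103 mm of the box.
- lid_edge (a point): Middle of the lid's free edge, 159 mm from the hinge line. 20 mm in from this point the lid carries, on its outer face, a staple (U of 6 mm bar, 26 mm wide along x, standing 26 mm above the deck when shut) through which the bolt's rod passes; with the rod already across, the lid cannot be shut.
- bolt (a joint): How far the rod is slid towards the lid (+y of the box), m: 0 to 0.002 at the start (drawn back), 0.040 fully across at its stop. Friction about 2 N, stays where it is left. The rod, 12 mm thick, lies along y at x = 0, z = 114 mm of the box, in two guide blocks, 30 mm wide (x), at y = -100 and -34 mm, tops at z = 124 mm.
- bolt_handle (a joint): Angle of the bolt's handle about the rod, rad: 0 upright (0 to 0.15 at the start), growing as it is folded towards the box's -x (towards the robot), 1.5 lying down in the notch at its stop. Away from the notch a rail stops it at about 0.9; in the notch it holds the bolt. Friction 0.035 N m (about 1 N at the knob); stays where it is left.
- bolt_knob (a point): Centre of the round knob (16 mm) on the end of the handle, 45 mm from the rod's axis; handle bar 8 mm thick. At y = -87 mm of the box with the bolt drawn back, -47 mm with it across; 159 mm above the mat when upright.
- bolt_notch (a point): Middle of the notch for the handle, 15 mm wide, in the rail (4 mm thick, top at z = 126 mm) that stands beside the rod: x = -24, y = -47, z = 114 mm of the box.
- profile_offcut: Scrap: saw-cut offcut of plain aluminium slotted profile, 150 (x) x 30 x 30 mm, lying on the mat, 0.13 kg. Origin: centre of its underside, x along its length.
- channel_offcut: Scrap: saw-cut offcut of plain aluminium U-channel, 80 (x) x 45 (y) x 26 mm high, walls 4 mm, open side up, 0.06 kg. Origin: centre of its underside, x along its length.
- tube_offcut: Scrap: saw-cut offcut of plain steel round tube, 90 mm long (x), 28 mm in diameter, lying on its side (it rolls if nudged), 0.09 kg. Origin: on the mat under its middle; its axis lies along x, 14 mm above.
- eye_loupe: Black eye loupe, 37 mm across, 34 mm high, on the mat among the scrap. Stays. Origin: centre of its underside.
- screwdriver: Precision screwdriver, 165 (y) x 15 mm, on the mat in front. Stays. Origin: centre of its underside.
- small_vice: Small steel toolmaker's vice, 118 (y) x 44 x 38 mm, on the mat. A good tool, not scrap: stays. Origin: centre of its underside.
- tweezers: Black tweezers, 126 (y) x 12 x 9 mm, lying on the mat. Stay. Origin: centre of their underside.

How it is judged:
By the outcome, as a careful person would: the job done as asked, in the order asked, and still so for the second after the job is handed in, with the robot touching nothing.
It also fails if it takes over 72 s, if anything falls off the work surface, if the arm or the gripper's body presses on something with over 40 N, if the wrist force passes 120 N, or if a joint passes its speed limit or range.

## Working session

There is one attempt and no reset: what is moved stays moved. The work goes in short steps, Python scripts to look and compute and a tool call to move; the robot and the scene stay as the last step left them, time stands still between calls to the robot, and variables do not carry over. Pictures are saved under pics/ and viewed, at most 10 in all, crops included, and the job is handed in when it is done.

Besides the shell and the picture viewer there is one more tool, called after "Call:" as a command line: name --argument value ..., lists and objects as JSON in quotes. move_arm: Moves the arm, as the interface text tells. Its arguments: {"type":"object","properties":{"series":{"type":"string"},"jaw":{"type":"number"},"newtons":{"type":"number"}},"required":["series"]}

```bash
mkdir -p pics
cat > h.py <<'E'
from rig import robot
import numpy as np, cv2
from scipy.spatial.transform import Rotation as R
def see(things,cams=("top","side")):
    for c in cams:
        p=robot.camera(c)
        for t,f in things:
            r=getattr(robot,f)(p,t)
            print(c,t,f,[(np.round(np.array(d["xyz"])*1000).astype(int).tolist(),round(d["p"],2)) for d in r[:2]])
    
def st():
    o=robot.get_obs();print(o["time"],np.round(o["position"],4),np.round(o["tool_rot"],4),np.round(o["q"],3),np.round(o["ft_force"],1),o["grip_width"],o["grip_force"]);return o
E
python3 - <<'E'
from h import *
o=st();print(R.from_quat(o["tool_rot"]).as_matrix().round(3))
for c in("top","side"):
    p=robot.camera(c);cv2.imwrite(f"pics/{c}0.png",p["img"][:,:,::-1])
    print(c,p["mtx"].round(1).tolist(),p["world_to_cam"].round(4).tolist())
    for t in ["scrap_box","box_mouth","lid_hinge","lid_edge","bolt_knob","bolt_notch","profile_offcut","channel_offcut","tube_offcut","eye_loupe","screwdriver","small_vice","tweezers"]:
        r=robot.tip_of(p,t)
        print(t,[((np.array(d["xyz"])*1000).round().astype(int).tolist(),round(d["p"],2)) for d in r[:2]])
E
```

```text
0.0 [ 0.1684 -0.6012  0.2436] [ 0.9907  0.136   0.     -0.0011] [-1.476  0.528  1.434 -0.     1.181 -0.179] [ 0.3  0.1 -0.1] 0.08757305967233503 0.0
[[ 0.963  0.269 -0.   ]
 [ 0.269 -0.963  0.002]
 [ 0.    -0.002 -1.   ]]
top [[484.2, 0.0, 319.5], [0.0, 484.2, 236.3], [0.0, 0.0, 1.0]] [[-0.0603, -0.9982, -0.001, -0.0428], [-0.9758, 0.0592, -0.2103, 0.5588], [0.21, -0.0117, -0.9776, 1.3897], [0.0, 0.0, 0.0, 1.0]]
scrap_box [([561, 96, -1], 0.83)]
box_mouth [([565, 158, 99], 0.92)]
lid_hinge [([559, 240, 100], 0.78)]
lid_edge [([558, 289, 257], 0.7)]
bolt_knob [([570, 7, 159], 0.59)]
bolt_notch [([540, 48, 114], 0.64)]
profile_offcut [([502, -414, -5], 0.91), ([454, -161, -1], 0.72)]
channel_offcut [([454, -160, 2], 0.68), ([716, -316, 1], 0.32)]
tube_offcut [([634, -166, 3], 0.52)]
eye_loupe [([552, -280, 4], 0.56)]
screwdriver [([350, -314, -2], 0.46)]
small_vice [([569, 6, 157], 0.73), ([643, -462, 1], 0.65)]
tweezers [([714, -316, 0], 0.5)]
side [[447.9, 0.0, 323.1], [0.0, 447.9, 236.2], [0.0, 0.0, 1.0]] [[0.9673, -0.2532, 0.0143, -0.5472], [-0.1298, -0.5427, -0.8298, 0.123], [0.2179, 0.8008, -0.5579, 0.9776], [0.0, 0.0, 0.0, 1.0]]
scrap_box [([566, 93, 1], 0.75)]
box_mouth [([559, 160, 100], 0.58)]
lid_hinge [([558, 234, 103], 0.79)]
lid_edge [([556, 282, 255], 0.81)]
bolt_knob [([571, 10, 160], 0.65), ([556, 282, 254], 0.41)]
bolt_notch [([543, 47, 112], 0.89)]
profile_offcut [([503, -416, -2], 0.82)]
channel_offcut [([452, -162, -2], 0.87), ([558, 159, 99], 0.43)]
tube_offcut [([632, -160, 1], 0.96)]
eye_loupe [([546, -287, 2], 0.6)]
screwdriver [([351, -314, 0], 0.65)]
small_vice [([646, -461, 4], 0.68), ([560, 234, 105], 0.21)]
tweezers [([562, 235, 102], 0.46), ([715, -319, -2], 0.41)]
```

View pics/top0.png

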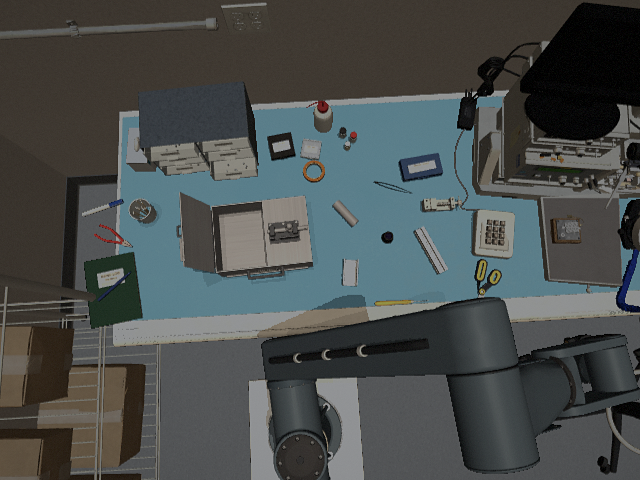

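View pics/side0.png

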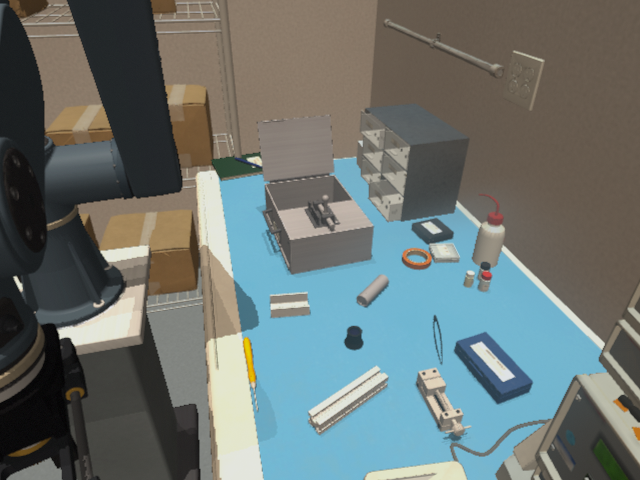

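The top view shows the profile at (431,250), channel at (350,272), tube at (345,213), and box at (262,235) with its lid to the left. The side view agrees. Next I need the angles.

```bash
cat >> h.py <<'E'
def unproj(p,uv,z):
    K=p["mtx"];T=p["world_to_cam"];Ri=T[:3,:3].T;c=-Ri@T[:3,3]
    d=np.c_[np.array(uv,float),np.ones(len(uv))]@np.linalg.inv(K).T@Ri.T
    return c+d*((z-c[2])/d[:,2])[:,None]
def proj(p,X):
    X=np.atleast_2d(X);T=p["world_to_cam"];c=X@T[:3,:3].T+T[:3,3];c=c@p["mtx"].T;return c[:,:2]/c[:,2:]
def blob(p,xyz,zt,rad=60):
    hsv=cv2.cvtColor(p["img"],cv2.COLOR_RGB2HSV)
    m=(hsv[:,:,1]<75).astype(np.uint8)
    n,l,s,cen=cv2.connectedComponentsWithStats(m)
    u,v=proj(p,xyz)[0].round().astype(int)
    k=np.bincount(l[v-4:v+5,u-4:u+5][m[v-4:v+5,u-4:u+5]>0]).argmax()
    ys,xs=np.where(l==k);W=unproj(p,np.c_[xs,ys],zt)[:,:2]*1000
    r=cv2.minAreaRect(W.astype(np.float32));e=np.linalg.eigh(np.cov(W.T))[1][:,1]
    return len(xs),np.round(r[0]),np.round(r[1]),round(r[2],1),"pca",np.degrees(np.arctan2(e[1],e[0])).round(1)
E
python3 - <<'E'
from h import *
for c in("top","side"):
    p=robot.camera(c)
    for n,x,z in(("prof",[.502,-.415,.02],.03),("chan",[.453,-.161,.01],.013),("tube",[.633,-.163,.014],.014)):
        try: print(c,n,*blob(p,x,z))
        except Exception as e: print(c,n,e)
    cv2.imwrite(f"pics/{c}box.png",cv2.resize(p["img"][190:290,170:330] if c=="top" else p["img"][110:280,240:390],None,fx=4,fy=4,interpolation=2)[:600,:800,::-1])
    for t in ["lid_hinge","lid_edge","bolt_knob","bolt_notch","scrap_box","box_mouth","tube_offcut","channel_offcut","profile_offcut"]:
        r=robot.tip_of(p,t);print(t,[((np.array(d["xyz"])*1000).round().astype(int).tolist(),round(d["p"],2)) for d in r[:1]])
E
```

```text
top prof 631 [ 500. -410.] [153.  40.] 23.8 pca -156.5
top chan 418 [ 449. -163.] [47. 83.] 82.4 pca 171.7
top tube 284 [ 635. -161.] [95. 30.] 38.5 pca -142.1
lid_hinge [([558, 236, 101], 0.83)]
lid_edge [([552, 284, 254], 0.57)]
bolt_knob [([572, 9, 158], 0.48)]
bolt_notch [([542, 46, 117], 0.74)]
scrap_box []
box_mouth [([564, 156, 97], 0.75)]
tube_offcut [([634, -163, 2], 0.62)]
channel_offcut [([451, -162, 2], 0.57)]
profile_offcut [([568, 8, 157], 0.53)]
side prof 2222 [ 499. -423.] [161.  44.] 23.7 pca -155.1
side chan 918 [ 450. -162.] [73. 82.] 82.8 pca 174.2
side tube 488 [ 636. -160.] [118.  31.] 38.2 pca -139.4
lid_hinge [([560, 235, 102], 0.72)]
lid_edge [([555, 282, 254], 0.6)]
bolt_knob [([560, 159, 100], 0.5)]
bolt_notch [([542, 49, 113], 0.62)]
scrap_box [([569, 96, 1], 0.67)]
box_mouth [([567, 96, 4], 0.18)]
tube_offcut [([634, -160, 1], 0.93)]
channel_offcut [([449, -164, 0], 0.93)]
profile_offcut [([500, -415, -3], 0.87)]
```

View pics/topbox.png

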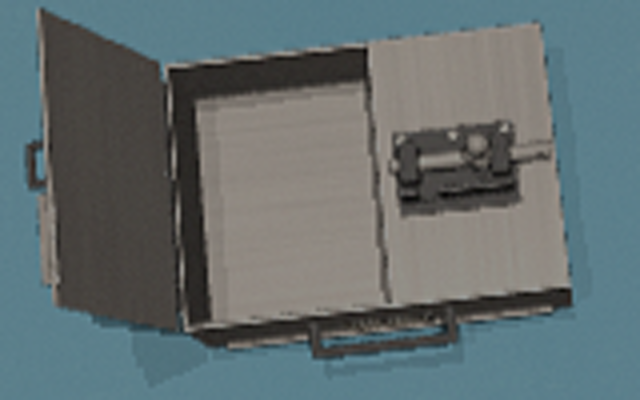

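```bash
cat >> h.py <<'E'
def go(x,y,z,yaw):
    """shift/turn (tool axes) from present pose to grasp-point target, mm, deg world; tool down"""
    o=robot.get_obs();R0=R.from_quat(o["tool_rot"]);p=np.array(o["position"])*1000
    tx=R.from_euler("z",yaw,degrees=True)*R.from_quat([1,0,0,0])
    t=np.array([x,y,z+3.]) 
    print("go",(R0.inv().apply(t-p)).round(1),(R0.inv()*tx).as_rotvec(degrees=True).round(1))
E
python3 - <<'E'
from h import *
p=robot.camera("top")
W=unproj(p,[(212,206.75),(215.75,272),(305,195.75),(312.5,263)],.1)*1000
print(W.round(0),W.mean(0))
for a,b in((1,0),(3,2)):
    d=W[b]-W[a];print(np.degrees(np.arctan2(d[1],d[0])),np.linalg.norm(d))
for a,b in((2,0),(3,1)):
    d=W[b]-W[a];print(np.degrees(np.arctan2(-d[0],d[1])),np.linalg.norm(d))
st();go(501,-414,100,24)
E
```

```text
[[655. 235. 100.]
 [460. 227. 100.]
 [672. -40. 100.]
 [469. -51. 100.]] [563.89108029  92.53275114 100.        ]
2.375488248024996 194.5833751984682
3.0103639443457673 202.54457154651615
3.55397689131301 275.8647948616603
1.9066996551153934 278.0600337535333
2.45 [ 0.1684 -0.6018  0.2445] [ 0.9907  0.136   0.     -0.    ] [-1.477  0.528  1.433  0.     1.181 -0.179] [-0.3 -0.  -0.4] 0.08707405446183875 0.0
go [370.9 -91.3 141.6] [-0.  -0.  -8.4]
```

Call:
move_arm --series "320 -79 122 0 0 -8.4; 320 -79 122 0 0 -8.4; 320 -79 122 0 0 -8.4; 320 -79 122 0 0 -8.4; 320 -79 122 0 0 -8.4; 320 -79 122 0 0 -8.4; 320 -79 122 0 0 -8.4; 320 -79 122 0 0 -8.4" --jaw 0.7

```text
time: 3.12
position: [0.4421, -0.447, 0.1283]
tool_rot: [0.978, 0.208, 0.0, 0.0]
ft_force: [-0.4, -1.0, 0.3]
grip_width: 0.0611
grip_force: 0.0
```

```bash
python3 -c "
from h import *
st();go(501,-414,100,24);go(501,-414,14,24)"
```

```text
3.1167 [ 0.4421 -0.447   0.1283] [9.781e-01 2.081e-01 1.000e-04 2.000e-04] [-0.968  0.675  1.52   0.     0.946  0.183] [-0.4 -1.   0.3] 0.061118463084438295 0.0
go [67.2 -6.1 25.3] [ 0. -0.  0.]
go [ 67.2  -6.2 111.3] [ 0. -0.  0.]
```

Call:
move_arm --series "42 -4 25 0 0 0; 67 -6 50 0 0 0; 67 -6 75 0 0 0; 67 -6 95 0 0 0; 67 -6 102 0 0 0; 67 -6 102 0 0 0"

```text
time: 3.62
position: [0.4983, -0.4139, 0.0246]
tool_rot: [0.978, 0.208, -0.001, -0.002]
ft_force: [0.3, 0.6, -0.4]
grip_width: 0.0606
grip_force: 0.0
```

Call:
move_arm --series "0 0 0 0 0 0; 0 0 0 0 0 0; 0 0 0 0 0 0; 0 0 0 0 0 0; 0 0 0 0 0 0" --jaw 0.1 --newtons 25

```text
time: 4.03
position: [0.4995, -0.4159, 0.0281]
tool_rot: [0.978, 0.208, 0.0, 0.001]
ft_force: [1.5, -1.0, 0.0]
grip_width: 0.0356
grip_force: 0.0
```

Call:
move_arm --series "0 0 0 0 0 0; 0 0 0 0 0 0; 0 0 0 0 0 0"

```text
time: 4.28
position: [0.4992, -0.4154, 0.0277]
tool_rot: [0.978, 0.208, 0.0, 0.0]
ft_force: [-1.9, 0.0, 5.5]
grip_width: 0.0299
grip_force: 25.0
```

Call:
move_arm --series "0 0 -30 0 0 0; 0 0 -70 0 0 0; 0 0 -110 0 0 0; 0 0 -150 0 0 0; 0 0 -190 0 0 7; 0 0 -190 0 0 14; 0 0 -190 0 0 21.2; 0 0 -190 0 0 21.2"

```text
time: 4.95
position: [0.4994, -0.4152, 0.2177]
tool_rot: [1.0, 0.024, 0.001, 0.001]
ft_force: [-0.3, 0.3, -0.8]
grip_width: 0.0299
grip_force: 25.0
```

```bash
python3 -c "
from h import *
st();go(562,155,210,2.8)"
```

```text
4.95 [ 0.4994 -0.4152  0.2177] [9.997e-01 2.370e-02 5.000e-04 6.000e-04] [-0.865  0.589  1.396  0.     1.155  0.658] [-0.3  0.3 -0.8] 0.029866955789095102 24.998726597987115
go [  89.5 -566.6    4.1] [ 0.1 -0.1 -0.1]
```

Call:
move_arm --series "6 -41 0 0 0 0; 13 -82 0 0 0 0; 19 -123 0 0 0 0; 26 -164 0 0 0 0; 32 -205 0 0 0 0; 38 -246 0 0 0 0; 45 -287 0 0 0 0; 51 -328 0 0 0 0"

```text
time: 5.62
position: [0.5334, -0.0829, 0.2159]
tool_rot: [1.0, 0.026, -0.001, -0.0]
ft_force: [0.7, -0.2, -0.6]
grip_width: 0.0297
grip_force: 25.0
```

Call:
move_arm --series "6 -40 0 0 0 0; 12 -80 0 0 0 0; 19 -120 0 0 0 0; 25 -160 0 0 0 0; 31 -200 0 0 0 0; 38 -238 0 0 0 0; 38 -238 0 0 0 0"

```text
time: 6.2
position: [0.5599, 0.1613, 0.216]
tool_rot: [1.0, 0.03, 0.0, -0.002]
ft_force: [0.7, 0.0, -0.1]
grip_width: 0.0295
grip_force: 25.0
```

```bash
python3 -c "
from h import *
st();go(562,152,85,2.8)"
```

```text
6.2 [0.5599 0.1613 0.216 ] [ 9.996e-01  2.960e-02  1.000e-04 -1.800e-03] [0.087 0.505 1.572 0.004 1.065 1.597] [ 0.7  0.  -0.1] 0.02951766311084847 24.997376147657633
go [  1.5   9.9 128. ] [-0.2 -0.   0.6]
```

Call:
move_arm --series "1 16 30 0 0 0.5; 1 16 65 0 0 0.5; 1 16 95 0 0 0.5; 1 16 115 0 0 0.5; 1 16 122 0 0 0.5; 1 16 122 0 0 0.5"

```text
time: 6.7
position: [0.5601, 0.1381, 0.0923]
tool_rot: [1.0, 0.021, -0.003, 0.0]
ft_force: [0.2, 0.3, -1.3]
grip_width: 0.0296
grip_force: 25.0
```

Call:
move_arm --series "0 0 0 0 0 0; 0 0 0 0 0 0; 0 0 0 0 0 0; 0 0 0 0 0 0" --jaw 0.6

```text
time: 7.03
position: [0.5631, 0.1387, 0.0965]
tool_rot: [1.0, 0.021, 0.002, -0.0]
ft_force: [-0.6, 0.4, 0.3]
grip_width: 0.0479
grip_force: 0.0
```

Call:
move_arm --series "0 0 -30 0 0 0; 0 0 -70 0 0 0; 0 0 -110 0 0 0; 0 0 -125 0 0 0; 0 0 -125 0 0 0"

```text
time: 7.45
position: [0.5654, 0.1389, 0.226]
tool_rot: [1.0, 0.021, 0.006, -0.0]
ft_force: [-0.4, 0.9, 0.2]
grip_width: 0.0521
grip_force: 0.0
```

Run:
```python
from h import *
st();go(451,-162,100,-7.5);go(634,-162,100,39)
p=robot.camera("top");cv2.imwrite("pics/t2.png",p["img"][150:330,150:470,::-1])
for n,x,z in(("chan",[.451,-.161,.01],.013),("tube",[.634,-.162,.014],.014)): print(n,*blob(p,x,z))
```

```text
7.45 [0.5654 0.1389 0.226 ] [ 9.998e-01  2.060e-02  6.400e-03 -2.000e-04] [0.049 0.487 1.571 0.    1.07  1.579] [-0.4  0.9  0.2] 0.052126902859102216 0.0
go [-128.2  296.   121.4] [-0.1 -0.7  9.9]
go [ 54.6 303.5 123.7] [  0.2  -0.7 -36.6]
chan 419 [ 449. -163.] [47. 83.] 82.4 pca 171.9
tube 284 [ 635. -161.] [95. 30.] 38.6 pca -142.1
```

View pics/t2.png

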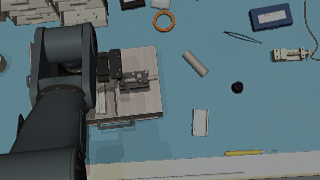

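Call:
move_arm --series "-16 38 0 0 -0.6 2; -32 76 0 0 -0.6 4; -48 114 0 0 -0.6 6; -64 152 0 0 -0.6 8; -80 190 0 0 -0.6 9.9; -96 228 20 0 -0.6 9.9; -112 264 40 0 -0.6 9.9; -128 296 60 0 -0.6 9.9" --jaw 0.85

```text
time: 8.17
position: [0.4471, -0.159, 0.1618]
tool_rot: [0.998, -0.066, -0.005, 0.0]
ft_force: [2.3, 0.0, -0.3]
grip_width: 0.0734
grip_force: 0.0
```

```bash
python3 -c "
from h import *
st();go(451,-162,22,-7.5)"
```

```text
8.1667 [ 0.4471 -0.159   0.1618] [ 9.978e-01 -6.590e-02 -5.100e-03  2.000e-04] [-0.574  0.464  1.879 -0.007  0.808  1.133] [ 2.3  0.  -0.3] 0.0734156306317525 0.0
go [  5.7   2.3 136.8] [ 0.1  0.6 -0.1]
```

Call:
move_arm --series "3 2 35 0 0.5 0; 4 2 70 0 0.5 0; 4 2 100 0 0.5 0; 4 2 125 0 0.5 0; 4 2 135 0 0.5 0; 4 2 135 0 0.5 0; 4 2 135 0 0.5 0"

```text
time: 8.75
position: [0.4501, -0.1596, 0.0274]
tool_rot: [0.998, -0.066, -0.002, -0.0]
ft_force: [0.4, -0.3, 0.9]
grip_width: 0.0739
grip_force: 0.0
```

Call:
move_arm --series "0 0 0 0 0 0; 0 0 0 0 0 0; 0 0 0 0 0 0; 0 0 0 0 0 0; 0 0 0 0 0 0; 0 0 0 0 0 0; 0 0 0 0 0 0" --jaw 0.3 --newtons 18

```text
time: 9.33
position: [0.4509, -0.1603, 0.0284]
tool_rot: [0.998, -0.066, -0.0, 0.001]
ft_force: [0.9, 0.5, 6.4]
grip_width: 0.045
grip_force: 18.0
```

Call:
move_arm --series "0 0 -30 0 0 0; 0 0 -70 0 0 0; 0 0 -110 0 0 0; 0 0 -150 0 0 -5; 0 0 -185 0 0 -10; 0 0 -185 0 0 -10"

```text
time: 9.83
position: [0.4543, -0.1618, 0.219]
tool_rot: [1.0, 0.023, 0.005, 0.004]
ft_force: [0.9, -0.1, 0.0]
grip_width: 0.0451
grip_force: 18.0
```

```bash
python3 -c "
from h import *
st();go(562,147,210,2.8)"
```

```text
9.8333 [ 0.4543 -0.1618  0.219 ] [0.9997 0.0226 0.005  0.0042] [-0.574  0.37   1.819 -0.002  0.94   0.953] [ 0.9 -0.1  0. ] 0.04512472945441703 17.997602820396423
go [ 121.5 -303.7    4.6] [ 0.5 -0.6 -0.2]
```

Call:
move_arm --series "15 -38 0 0 0 0; 30 -76 0 0 0 0; 45 -114 0 0 0 0; 60 -152 0 0 0 0; 75 -190 0 0 0 0; 91 -228 0 0 0 0; 106 -266 0 0 0 0; 121 -304 0 0 0 0"

```text
time: 10.5
position: [0.5584, 0.151, 0.2111]
tool_rot: [1.0, 0.021, -0.002, 0.0]
ft_force: [0.9, -0.1, -0.2]
grip_width: 0.0447
grip_force: 18.0
```

Call:
move_arm --series "0 0 30 0 0 0; 0 0 65 0 0 0; 0 0 90 0 0 0; 0 0 106 0 0 0; 0 0 106 0 0 0"

```text
time: 10.92
position: [0.5548, 0.1488, 0.1015]
tool_rot: [1.0, 0.021, -0.006, 0.001]
ft_force: [-0.2, -0.3, -1.4]
grip_width: 0.0447
grip_force: 18.0
```

Call:
move_arm --series "0 0 0 0 0 0; 0 0 0 0 0 0; 0 0 0 0 0 0; 0 0 0 0 0 0" --jaw 0.8

```text
time: 11.25
position: [0.5597, 0.1489, 0.1078]
tool_rot: [1.0, 0.021, 0.001, 0.0]
ft_force: [-0.6, -0.2, 0.1]
grip_width: 0.0637
grip_force: 0.0
```

Call:
move_arm --series "0 0 -30 0 0 0; 0 0 -70 0 0 0; 0 0 -106 0 0 0; 0 0 -106 0 0 0"

```text
time: 11.58
position: [0.564, 0.1494, 0.2209]
tool_rot: [1.0, 0.021, 0.008, -0.0]
ft_force: [0.9, 0.5, 0.5]
grip_width: 0.0694
grip_force: 0.0
```

```bash
python3 -c "
from h import *
st();go(634,-162,210,39);go(634,-162,100,39)"
```

```text
11.5833 [0.564  0.1494 0.2209] [ 9.997e-01  2.120e-02  7.800e-03 -2.000e-04] [ 0.068  0.494  1.575 -0.     1.057  1.596] [0.9 0.5 0.5] 0.06936691791596956 0.0
go [ 56.6 314.1   8.8] [  0.3  -0.9 -36.6]
go [ 54.9 314.1 118.8] [  0.3  -0.9 -36.6]
```

Call:
move_arm --series "7 40 0 0 0 -5; 14 80 0 0 0 -10; 21 120 0 0 0 -15; 28 160 0 0 0 -20; 35 200 0 0 0 -25; 42 240 15 0 0 -30; 49 278 40 0 0 -36.5; 55 314 60 0 0 -36.5" --jaw 0.75

```text
time: 12.25
position: [0.6268, -0.1598, 0.1563]
tool_rot: [0.942, 0.335, 0.001, 0.001]
ft_force: [-0.1, 0.1, -0.4]
grip_width: 0.0654
grip_force: 0.0
```

```bash
python3 -c "
from h import *
robot.camera('side');
st();go(634,-162,22,38.5)
for c in('top','side'):
  p=robot.camera(c)
  try: print(blob(p,[.634,-.162,.014],.014))
  except Exception as e: print(e)
  print(robot.tip_of(p,'tube_offcut'))"
```

```text
12.3 [ 0.6267 -0.1668  0.1516] [ 0.9435  0.3313 -0.0015  0.0024] [-0.43   0.667  1.451 -0.006  1.023  0.469] [ 1.6 -3.8 -1.2] 0.0654752741014985 0.0
go [  9.3   0.3 126.6] [0.2 0.2 0.2]
(225794, array([636., -80.]), array([2205., 1527.]), 86.5, 'pca', np.float64(64.8))
[]
(492, array([ 636., -160.]), array([118.,  32.]), 39.2, 'pca', np.float64(-139.5))
[{'xyz': [0.6309, -0.1608, -0.0007], 'p': 0.71}]
```

Call:
move_arm --series "4 0 35 0 0 0; 8 0 70 0 0 0; 8 0 98 0 0 0; 8 0 116 0 0 0; 8 0 126 0 0 0; 8 0 126 0 0 0; 8 0 126 0 0 0"

```text
time: 13.08
position: [0.6327, -0.1516, 0.0304]
tool_rot: [0.943, 0.334, -0.0, 0.0]
ft_force: [1.2, 0.1, 0.5]
grip_width: 0.0654
grip_force: 0.0
```

Call:
move_arm --series "0 0 0 0 0 0; 0 0 0 0 0 0; 0 0 0 0 0 0; 0 0 0 0 0 0; 0 0 0 0 0 0; 0 0 0 0 0 0; 0 0 0 0 0 0; 0 0 0 0 0 0" --jaw 0.1 --newtons 25

```text
time: 13.75
position: [0.632, -0.1526, 0.0294]
tool_rot: [0.943, 0.333, -0.001, 0.0]
ft_force: [-0.6, -0.2, 1.4]
grip_width: 0.0273
grip_force: 25.0
```

Call:
move_arm --series "0 0 -30 0 0 0; 0 0 -70 0 0 7; 0 0 -110 0 0 14; 0 0 -150 0 0 21; 0 0 -185 0 0 28; 0 0 -185 0 0 36; 0 0 -185 0 0 36"

```text
time: 14.33
position: [0.6336, -0.1529, 0.2173]
tool_rot: [1.0, 0.024, 0.002, 0.002]
ft_force: [-1.3, -0.2, -1.0]
grip_width: 0.0271
grip_force: 25.0
```

```bash
python3 -c "
from h import *
st();go(562,150,210,2.8)"
```

```text
14.3333 [ 0.6336 -0.1529  0.2173] [0.9997 0.0243 0.0018 0.0015] [-4.070e-01  5.920e-01  1.392e+00 -1.000e-03  1.154e+00  1.115e+00] [-1.3 -0.2 -1. ] 0.027139148867271673 24.993996620178223
go [ -56.8 -306.     3.2] [ 0.2 -0.2 -0. ]
```

Tube gripped. Carry it over the mouth.

Call:
move_arm --series "-7 -38 0 0 0 0; -14 -76 0 0 0 0; -21 -114 0 0 0 0; -28 -152 0 0 0 0; -35 -190 0 0 0 0; -42 -230 0 0 0 0; -49 -268 0 0 0 0; -57 -304 0 0 0 0"

```text
time: 15.0
position: [0.5576, 0.1502, 0.2121]
tool_rot: [1.0, 0.027, -0.003, 0.0]
ft_force: [0.8, 0.1, -0.8]
grip_width: 0.0269
grip_force: 25.0
```

Call:
move_arm --series "0 0 30 0 0 0; 0 0 65 0 0 0; 0 0 90 0 0 0; 0 0 106 0 0 0; 0 0 106 0 0 0"

```text
time: 15.42
position: [0.5549, 0.1481, 0.1027]
tool_rot: [1.0, 0.027, -0.007, 0.001]
ft_force: [0.2, 0.2, -0.2]
grip_width: 0.027
grip_force: 25.0
```

Call:
move_arm --series "0 0 0 0 0 0; 0 0 0 0 0 0; 0 0 0 0 0 0; 0 0 0 0 0 0" --jaw 0.6

```text
time: 15.75
position: [0.5606, 0.1482, 0.1095]
tool_rot: [1.0, 0.026, 0.001, 0.0]
ft_force: [0.3, -0.3, -0.6]
grip_width: 0.0462
grip_force: 0.0
```

Call:
move_arm --series "0 0 -30 0 0 0; 0 0 -70 0 0 0; 0 0 -106 0 0 0; 0 0 -145 0 0 0; -35 0 -185 0 0 0; -76 0 -200 0 0 0; -110 0 -200 0 0 0; -110 0 -200 0 0 0"

```text
time: 16.42
position: [0.4421, 0.1428, 0.3101]
tool_rot: [1.0, 0.026, -0.003, 0.0]
ft_force: [-0.4, -0.2, -1.1]
grip_width: 0.0521
grip_force: 0.0
```

Run:
```python
from h import *
st()
for c in("side","top"):
    p=robot.camera(c)
    for t in ["lid_edge","lid_hinge","bolt_knob","bolt_notch","scrap_box"]:
        r=robot.tip_of(p,t);print(c,t,[((np.array(d["xyz"])*1000).round().astype(int).tolist(),round(d["p"],2)) for d in r[:2]])
    a=p["img"][110:290,230:410] if c=="side" else p["img"][190:300,170:330]
    cv2.imwrite(f"pics/{c}3.png",cv2.resize(a,None,fx=3,fy=3,interpolation=2)[:,:,::-1])
```

```text
16.4167 [0.4421 0.1428 0.3101] [ 9.996e-01  2.630e-02 -3.200e-03  3.000e-04] [ 0.071  0.229  1.729 -0.     1.191  1.59 ] [-0.4 -0.2 -1.1] 0.05212654628123935 0.0
side lid_edge [([552, 284, 255], 0.63)]
side lid_hinge [([562, 235, 102], 0.93)]
side bolt_knob [([574, 12, 158], 0.62)]
side bolt_notch [([544, 46, 113], 0.75)]
side scrap_box [([568, 95, 1], 0.63), ([353, -317, 6], 0.61)]
top lid_edge [([557, 141, 41], 0.62), ([555, 288, 257], 0.56)]
top lid_hinge []
top bolt_knob [([570, 8, 159], 0.6), ([348, -313, -1], 0.36)]
top bolt_notch [([540, 50, 113], 0.77), ([560, 151, 35], 0.2)]
top scrap_box [([562, 96, -2], 0.89)]
```

View pics/side3.png

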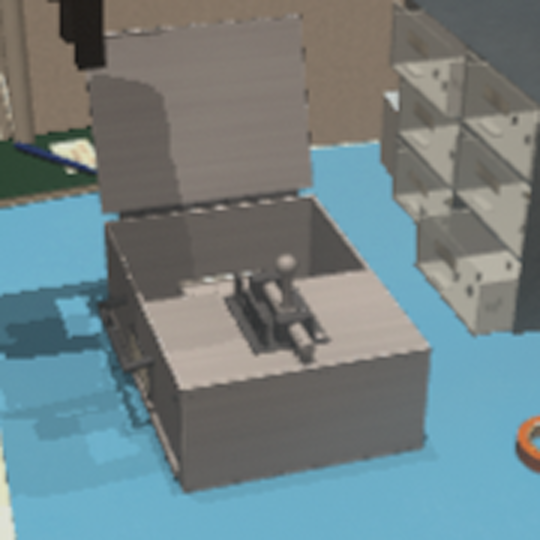

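Call:
move_arm --series "0 0 -20 0 0 0; 15 -36 -20 0 0 0; 30 -72 -20 0 0 0; 45 -108 -20 0 0 0; 60 -146 -20 0 0 0; 74 -182 -20 0 0 0; 74 -184 -20 0 0 0; 74 -184 0 0 0 0" --jaw 0 --newtons 20

```text
time: 17.68
position: [0.5173, 0.3337, 0.3108]
tool_rot: [1.0, 0.027, 0.003, -0.001]
ft_force: [-0.1, 1.0, 0.8]
grip_width: 0.0065
grip_force: 0.0
```

```bash
python3 -c "
from h import *
st();go(508,325,244,2.8);go(508,175,244,2.8)"
```

```text
17.6833 [0.5173 0.3337 0.3108] [ 0.9996  0.0273  0.0032 -0.0013] [0.391 0.447 1.382 0.    1.306 1.908] [-0.1  1.   0.8] 0.006531048617703459 0.0
go [-10.2   8.3  63.8] [-0.1 -0.4  0.3]
go [-18.4 158.1  63.3] [-0.1 -0.4  0.3]
```

Call:
move_arm --series "-5 2 30 0 0 0; -10 4 63 0 0 0; -10 14 63 0 0 0; -11 28 63 0 0 0; -11 42 63 0 0 0; -12 54 63 0 0 0; -12 66 63 0 0 0; -13 78 63 0 0 0"

```text
time: 18.35
position: [0.5074, 0.2504, 0.2474]
tool_rot: [1.0, 0.025, 0.002, -0.0]
ft_force: [0.8, 1.5, 0.8]
grip_width: 0.0004
grip_force: 0.7
```

Call:
move_arm --series "0 12 0 0 0 0; 0 24 0 0 0 0; 0 36 0 0 0 0; 0 48 0 0 0 0; 0 60 0 0 0 0; 0 72 0 0 0 0; 0 80 0 0 0 0"

```text
time: 18.93
position: [0.5095, 0.17, 0.2451]
tool_rot: [1.0, 0.025, -0.001, 0.001]
ft_force: [-0.6, 0.3, -0.3]
grip_width: 0.0006
grip_force: 0.0
```

Run:
```python
from h import *
st()
p=robot.camera("side")
cv2.imwrite("pics/s4.png",cv2.resize(p["img"][80:290,200:410],None,fx=2.5,fy=2.5,interpolation=2)[:,:,::-1])
print(robot.tip_of(p,"lid_edge")[:2])
```

```text
18.9333 [0.5095 0.17   0.2451] [ 9.997e-01  2.530e-02 -1.300e-03  8.000e-04] [ 0.115  0.41   1.651 -0.002  1.084  1.636] [-0.6  0.3 -0.3] 0.0005601660357748817 0.0
[{'xyz': [0.5611, 0.1543, 0.237], 'p': 0.57}, {'xyz': [0.5613, 0.1598, 0.1011], 'p': 0.3}]
```

View pics/s4.png

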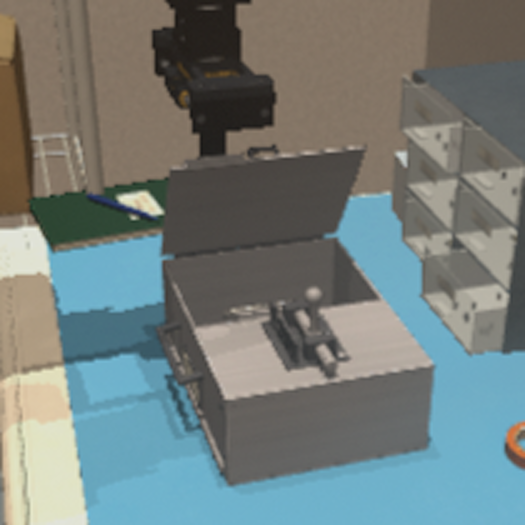

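Call:
move_arm --series "0 0 -30 0 0 0; 0 0 -50 0 0 0; 10 35 -50 0 0 0; 20 75 -50 0 0 0; 30 115 -50 0 0 0; 40 155 -50 0 0 0; 51 195 -50 0 0 0; 51 203 -50 0 0 0"

```text
time: 19.7
position: [0.5739, -0.0342, 0.2954]
tool_rot: [1.0, 0.023, 0.001, 0.002]
ft_force: [0.0, 0.4, -0.1]
grip_width: 0.0002
grip_force: 0.0
```

Call:
move_arm --series "0 0 20 0 0 0; 0 0 20 0 0 0; 0 0 20 0 0 0; 0 0 20 0 0 0; 0 0 20 0 0 0; 0 0 20 0 0 0; 0 0 20 0 0 0; 0 0 20 0 0 0"

```text
time: 20.37
position: [0.5711, -0.0279, 0.2758]
tool_rot: [1.0, 0.026, -0.0, 0.0]
ft_force: [0.3, 0.2, -0.2]
grip_width: 0.0003
grip_force: 0.0
```

Run:
```python
from h import *
st();go(571,-30,164,2.8)
see([("lid_edge","tip_of"),("bolt_knob","tip_of"),("bolt_notch","tip_of")],("side",))
```

```text
20.3667 [ 0.5711 -0.0279  0.2758] [ 9.997e-01  2.590e-02 -5.000e-04  4.000e-04] [-2.440e-01  4.210e-01  1.532e+00 -1.000e-03  1.190e+00  1.276e+00] [ 0.3  0.2 -0.2] 0.0002784263123261419 0.0
go [-1.000e-01  2.000e+00  1.088e+02] [0.  0.1 0.2]
side lid_edge tip_of [([567, 78, 103], 0.71)]
side bolt_knob tip_of [([571, 8, 158], 0.57), ([352, -317, 2], 0.45)]
side bolt_notch tip_of [([544, 50, 112], 0.93)]
```

Call:
move_arm --series "0 2 36 0 0 0; 0 2 72 0 0 0; 0 2 100 0 0 0; 0 2 109 0 0 0; 0 2 109 0 0 0"

```text
time: 20.98
position: [0.5691, -0.0301, 0.1638]
tool_rot: [1.0, 0.025, -0.004, -0.001]
ft_force: [0.7, 0.0, 0.1]
grip_width: 0.0003
grip_force: 0.0
```

Call:
move_arm --series "0 -8 0 0 0 0; 0 -16 0 0 0 0; 0 -23 0 0 0 0; 0 -30 0 0 0 0; 0 -36 0 0 0 0; 0 -40 0 0 0 0; 0 -44 0 0 0 0; 0 -44 0 0 0 0"

```text
time: 21.65
position: [0.5688, 0.0145, 0.1666]
tool_rot: [1.0, 0.026, -0.001, 0.0]
ft_force: [-0.3, -0.9, 0.5]
grip_width: 0.0002
grip_force: 0.2
```

Run:
```python
from h import *
st()
see([("bolt_knob","tip_of"),("bolt_notch","tip_of")])
```

```text
21.65 [0.5688 0.0145 0.1666] [ 9.997e-01  2.600e-02 -5.000e-04  2.000e-04] [-1.710e-01  5.550e-01  1.648e+00 -1.000e-03  9.390e-01  1.349e+00] [-0.3 -0.9  0.5] 0.00019240428415878696 0.19804069306701422
top bolt_knob tip_of []
top bolt_notch tip_of []
side bolt_knob tip_of [([714, -320, -1], 0.58), ([563, 160, 100], 0.28)]
side bolt_notch tip_of [([545, 49, 110], 0.77)]
```

Keep pushing gently until the stop shows in the force.

Call:
move_arm --series "0 -4 0 0 0 0; 0 -7 0 0 0 0; 0 -7 0 0 0 0"

```text
time: 22.2
position: [0.568, 0.0208, 0.166]
tool_rot: [1.0, 0.026, -0.001, 0.0]
ft_force: [-0.7, -1.3, -1.2]
grip_width: 0.0002
grip_force: 0.7
```

Call:
move_arm --series "0 -2 0 0 0 0; 0 -4 0 0 0 0; 0 -4 0 0 0 0"

```text
time: 22.45
position: [0.5678, 0.0249, 0.1661]
tool_rot: [1.0, 0.026, -0.001, 0.0]
ft_force: [1.0, -1.3, -0.9]
grip_width: 0.0007
grip_force: 0.7
```

Call:
move_arm --series "0 -1.5 0 0 0 0; 0 -3 0 0 0 0; 0 -3 0 0 0 0"

```text
time: 22.7
position: [0.5678, 0.0278, 0.1661]
tool_rot: [1.0, 0.026, -0.001, 0.0]
ft_force: [-0.4, -1.9, -0.8]
grip_width: 0.0004
grip_force: 0.8
```

Run:
```python
from h import *
st();p=robot.camera("side")
cv2.imwrite("pics/s5.png",cv2.resize(p["img"][140:260,260:380],None,fx=5,fy=5,interpolation=2)[:,:,::-1])
```

```text
22.7 [0.5678 0.0278 0.1661] [ 9.997e-01  2.560e-02 -1.100e-03  2.000e-04] [-1.470e-01  5.560e-01  1.649e+00 -1.000e-03  9.380e-01  1.373e+00] [-0.4 -1.9 -0.8] 0.00042922924837964416 0.7655943185091019
```

View pics/s5.png

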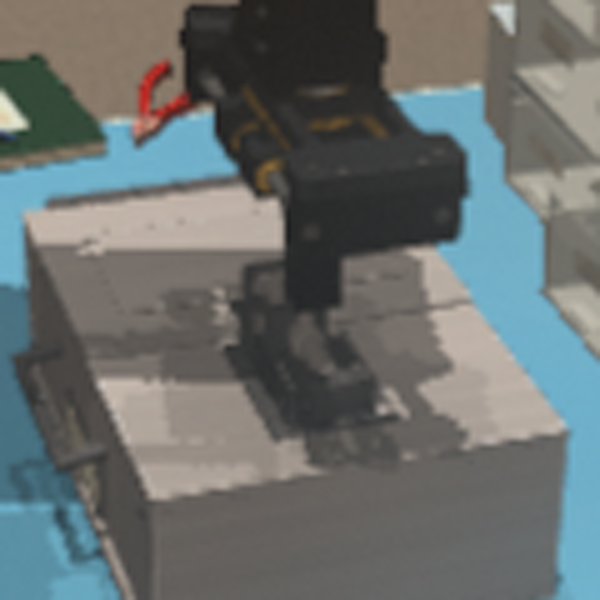

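Call:
move_arm --series "0 -1.5 0 0 0 0; 0 -3 0 0 0 0; 0 -3 0 0 0 0"

```text
time: 23.0
position: [0.5677, 0.0308, 0.1663]
tool_rot: [1.0, 0.026, -0.001, 0.0]
ft_force: [0.2, -1.2, -1.3]
grip_width: 0.0004
grip_force: 0.8
```

Call:
move_arm --series "0 -1 0 0 0 0; 0 -2 0 0 0 0; 0 -2 0 0 0 0"

```text
time: 23.25
position: [0.5679, 0.0318, 0.1663]
tool_rot: [1.0, 0.026, -0.001, 0.001]
ft_force: [0.2, -4.6, -2.3]
grip_width: 0.0003
grip_force: 2.4
```

Call:
move_arm --series "0 -1 0 0 0 0; 0 -1 0 0 0 0"

```text
time: 23.42
position: [0.568, 0.032, 0.1663]
tool_rot: [1.0, 0.026, -0.001, 0.002]
ft_force: [-0.2, -6.6, -2.3]
grip_width: 0.0006
grip_force: 3.4
```

Call:
move_arm --series "0 10 0 0 0 0; 0 20 0 0 0 0; 0 20 -30 0 0 0; 0 20 -60 0 0 0; 35 20 -60 0 0 0; 45 20 -60 0 0 0"

```text
time: 23.92
position: [0.619, 0.0151, 0.2298]
tool_rot: [1.0, 0.025, 0.005, 0.001]
ft_force: [0.5, -1.1, 1.1]
grip_width: 0.0005
grip_force: 0.0
```

Run:
```python
from h import *
st()
see([("bolt_knob","tip_of"),("bolt_notch","tip_of")])
```

```text
23.9167 [0.619  0.0151 0.2298] [9.997e-01 2.500e-02 4.900e-03 5.000e-04] [-1.560e-01  5.320e-01  1.471e+00  1.000e-03  1.129e+00  1.364e+00] [ 0.5 -1.1  1.1] 0.00045276441329914846 0.0
top bolt_knob tip_of []
top bolt_notch tip_of [([540, 47, 116], 0.97)]
side bolt_knob tip_of [([571, 49, 159], 0.39)]
side bolt_notch tip_of [([543, 47, 111], 0.75)]
```

Run:
```python
from h import *
st();go(602,47,220,2.8);go(602,47,161,2.8);go(552,47,161,2.8)
```

```text
24.2167 [0.6121 0.016  0.2254] [ 9.997e-01  2.540e-02 -2.300e-03 -1.000e-04] [-1.560e-01  5.340e-01  1.482e+00 -1.000e-03  1.130e+00  1.364e+00] [0.1 0.2 0. ] 0.00018267514401511795 0.0
go [ -8.5 -31.5   2.4] [-0.   0.3  0.1]
go [ -8.2 -31.5  61.4] [-0.   0.3  0.1]
go [-58.1 -34.   61.7] [-0.   0.3  0.1]
```

Call:
move_arm --series "-8 -31 0 0 0 0; -8 -31 30 0 0 0; -8 -31 55 0 0 0; -8 -31 61 0 0 0; -8 -31 61 0 0 0"

```text
time: 24.63
position: [0.6015, 0.0467, 0.1629]
tool_rot: [1.0, 0.026, -0.004, -0.0]
ft_force: [-0.3, 0.5, 0.6]
grip_width: 0.0003
grip_force: 0.0
```

Call:
move_arm --series "-8 0 0 0 0 0; -16 -1 0 0 0 0; -24 -1 0 0 0 0; -32 -1 0 0 0 0; -40 -2 0 0 0 0; -48 -2 0 0 0 0; -52 -2 0 0 0 0; -52 -2 0 0 0 0"

```text
time: 25.3
position: [0.5507, 0.0458, 0.1655]
tool_rot: [1.0, 0.026, -0.001, 0.0]
ft_force: [0.3, -0.6, -0.2]
grip_width: 0.0004
grip_force: 0.1
```

Run:
```python
from h import *
st();go(552,47,182,2.8);go(526,47,182,2.8);go(523,47,147,2.8)
see([("bolt_knob","tip_of")])
```

```text
25.3 [0.5507 0.0458 0.1655] [ 9.997e-01  2.560e-02 -1.500e-03  3.000e-04] [-1.190e-01  5.390e-01  1.689e+00 -1.000e-03  9.160e-01  1.402e+00] [ 0.3 -0.6 -0.2] 0.00040015153639479334 0.07374566632279311
go [  1.3  -1.1 -19.5] [0.  0.2 0.1]
go [-24.6  -2.4 -19.5] [0.  0.2 0.1]
go [-27.5  -2.6  15.5] [0.  0.2 0.1]
top bolt_knob tip_of []
side bolt_knob tip_of [([538, 47, 141], 0.56)]
```

Call:
move_arm --series "0 0 -22 0 0 0; 0 0 -22 0 0 0; -15 -2 -22 0 0 0; -27 -2 -22 0 0 0; -27 -2 -16 0 0 0; -27 -2 -8 0 0 0; -27 -2 0 0 0 0; -27 -2 6 0 0 0"

```text
time: 26.17
position: [0.5249, 0.0463, 0.1579]
tool_rot: [1.0, 0.026, -0.002, 0.0]
ft_force: [-1.1, -0.7, 0.5]
grip_width: 0.0004
grip_force: 0.6
```

Call:
move_arm --series "-1 0 4 0 0 0; -2 0 8 0 0 0; -2 0 11 0 0 0; -2 0 11 0 0 0"

```text
time: 26.5
position: [0.5229, 0.0462, 0.1476]
tool_rot: [1.0, 0.025, -0.001, 0.0]
ft_force: [-0.4, 0.2, 0.1]
grip_width: 0.001
grip_force: 0.0
```

Run:
```python
from h import *
st()
see([("bolt_knob","tip_of")],("side",))
```

```text
26.5 [0.5229 0.0462 0.1476] [ 9.997e-01  2.550e-02 -1.200e-03  2.000e-04] [-1.240e-01  5.380e-01  1.772e+00 -1.000e-03  8.340e-01  1.396e+00] [-0.4  0.2  0.1] 0.0010090069977547187 0.0016923587463679723
side bolt_knob tip_of [([525, 44, 119], 0.5), ([544, 48, 112], 0.29)]
```

Call:
move_arm --series "0 0 2 0 0 0; 0 0 3 0 0 0; 0 0 3 0 0 0"

```text
time: 26.85
position: [0.5236, 0.0462, 0.1465]
tool_rot: [1.0, 0.026, 0.0, 0.001]
ft_force: [-1.2, 0.3, 7.8]
grip_width: 0.0006
grip_force: 3.9
```

Call:
move_arm --series "0 0 1 0 0 0; 0 0 2 0 0 0; 0 0 2 0 0 0"

```text
time: 27.1
position: [0.5236, 0.0462, 0.1457]
tool_rot: [1.0, 0.026, 0.0, 0.001]
ft_force: [-4.5, 0.8, 16.8]
grip_width: 0.0005
grip_force: 8.2
```

The stop has been reached. Retreat and check.

Call:
move_arm --series "0 0 -20 0 0 0; 0 0 -60 0 0 0; 0 0 -100 0 0 0; -30 0 -140 0 0 0; -70 0 -150 0 0 0; -80 35 -150 0 0 0; -80 75 -150 0 0 0; -80 115 -150 0 0 0"

```text
time: 27.77
position: [0.4482, -0.0728, 0.2948]
tool_rot: [1.0, 0.027, 0.0, 0.001]
ft_force: [0.4, -0.6, 0.1]
grip_width: 0.0001
grip_force: 0.0
```

Run:
```python
from h import *
st()
see([(t,"tip_of") for t in("bolt_knob","lid_edge","eye_loupe","screwdriver","small_vice","tweezers","profile_offcut","tube_offcut","channel_offcut")],("top",))
p=robot.camera("side")
print([np.round(d["xyz"],3) for d in robot.tip_of(p,"bolt_knob")])
cv2.imwrite("pics/s6.png",cv2.resize(p["img"][140:260,260:380],None,fx=5,fy=5,interpolation=2)[:,:,::-1])
cv2.imwrite("pics/s7.png",p["img"][:,:,::-1])
```

```text
27.7667 [ 0.4482 -0.0728  0.2948] [9.996e-01 2.690e-02 4.000e-04 8.000e-04] [-4.070e-01  2.280e-01  1.778e+00 -1.000e-03  1.134e+00  1.110e+00] [ 0.4 -0.6  0.1] 9.556976117668418e-05 0.0
top bolt_knob tip_of [([527, 45, 113], 0.54)]
top lid_edge tip_of [([566, 82, 103], 0.8)]
top eye_loupe tip_of [([553, -284, 4], 0.68)]
top screwdriver tip_of [([352, -313, -4], 0.52), ([643, -460, 0], 0.29)]
top small_vice tip_of [([567, 80, 103], 0.63), ([646, -460, 1], 0.59)]
top tweezers tip_of [([714, -314, -1], 0.48)]
top profile_offcut tip_of [([566, 156, 99], 0.6)]
top tube_offcut tip_of []
top channel_offcut tip_of []
[array([0.524, 0.046, 0.114])]
```

View pics/s6.png

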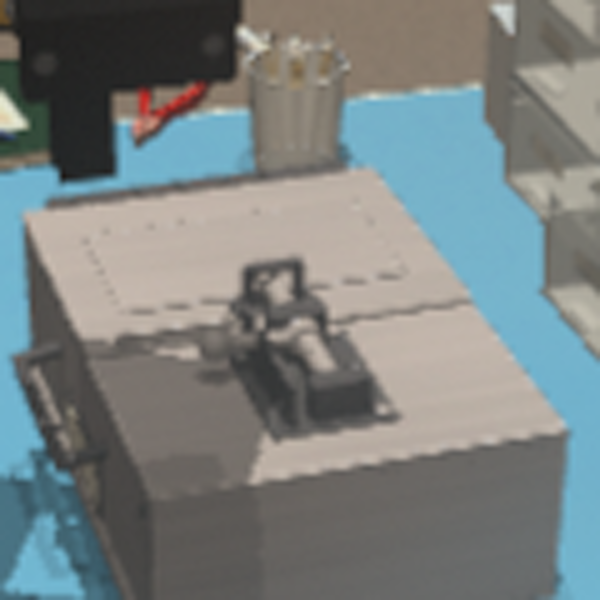

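View pics/s7.png

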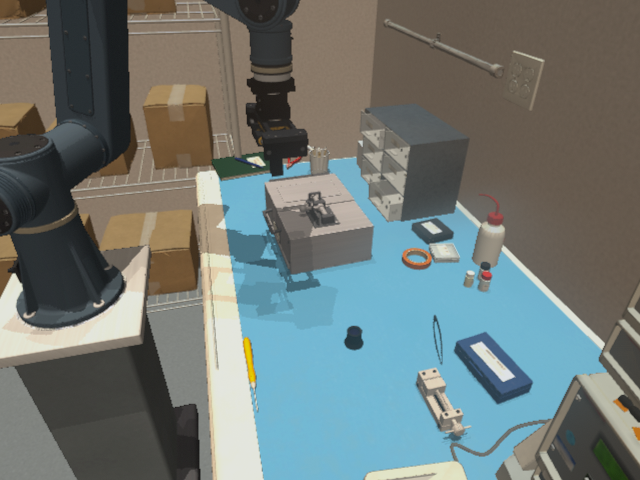

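The lid is shut, with the rod through the staple and the handle down in its notch (knob at crop (215,345)). The offcuts are off the mat and the tools haven't moved.

```bash
python3 -c "
from rig import robot
print(robot.hand_in())"
```

```text
the job is handed in; nothing more can be done
None
```

I put the three offcuts in the scrap box, shut the lid, slid the bolt fully across and folded its handle down into the notch, then handed the job in at about 28 s; the hand-in returned no verdict.

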